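# Push a carton home in the stamping press and stamp it

### The job

Slide the biggest of the three closed cardboard boxes across the table, flat on its base, into the corner of the stamping press: one long side flush along the press's side fence and one end fully home against its back stop. Then swing the press's lever down to its stop so that the stamp prints on the box, and let it spring back up. Leave the box seated and everything else where it stands.

Things in the scene. Friction and masses are not known exactly. Their poses are not given: they have to be found in the camera images.
- big_box: the biggest closed cardboard box, brown, 63 mm wide (its x), 110 mm long (its y), 50 mm high, 0.15 to 0.3 kg; origin under its centre. It starts left of the press's side fence and nearer the robot than the back stop. Seated it lies in the press frame at x -110 to 0, y 0 to 63 mm; either end may lead
- press: grey stamping press screwed to the table. Origin: on the table at the inner corner of its fences; x away from the robot, y left. Side fence: aluminium angle, face in the plane y = 0, x -228 to 8 mm, 6 mm thick, 28 mm high, flange 4 mm thick to y = -32. Back stop: steel bar, face in the plane x = 0, y -6 to 70 mm, 28 mm high. Foot and column behind it, x 8 to 91. The box lies on the table itself
- press_lever (a joint): the press's lever, sprung back to 0 (34 degrees above level, pointing right, to -y of the press); grows as it swings down; stop at 0.75 rad (9 degrees below level). It turns about the line x-parallel through y = 27, z = 118 mm of the press, in the plane x = -12, and drives the stamp down 14 mm a radian. About 3 N at the grip at the start, 7 N at the stop
- lever_grip (a point): middle of the lever's black grip, on its axis, 135 mm out from the lever's pivot; the grip is a round bar 24 mm thick and 67 mm long along the lever. It is about 194 mm above the table at rest and 98 mm at the stop, swinging in the upright plane across the press
- stamp_pad: square stamp pad under the press's head, 36 mm wide, on a spring of 6 mm; origin under its lower face's centre: x = -20, y = 27, z = 58 mm of the press at rest. The head above it overhangs the corner: x -41 to 62, y 5 to 49, z 78 to 155 mm of the press
- small_box: the smallest closed cardboard box, 52 x 79 x 36 mm; origin under its centre; bystander
- medium_box: the middle-sized closed cardboard box, 57 x 94 x 41 mm, behind the work; origin under its centre; bystander
- ink_bottle: grey ink bottle with black cap, 49 mm across, 90 mm tall, standing left of the press's column; origin under its centre; bystander
- tape_measure: yellow tape measure lying flat, 63 x 90 x 38 mm; origin under its centre; bystander
- label_roll: roll of white labels, 97 mm across, 58 mm high; origin under its centre; bystander
- marker: black marker pen lying flat, 18 x 135 x 20 mm, long axis its y; origin under its centre; bystander
- orange_roll: roll of orange tape lying flat, 100 mm across, 30 mm high; origin under its centre; bystander
Mind the look-alikes: they are no part of the job. What is shaped like the big_box but turquoise is not meant.

How it is judged:
By the outcome, as a careful person would: the job done as asked, in the order asked, and still so for the second after the job is handed in, with the robot touching nothing.
It also fails if it takes over 56 s, if anything falls off the work surface, if the arm or the gripper's body presses on something with over 40 N, if the wrist force passes 120 N, or if a joint passes its speed limit or range.

### The arm

A 6-joint arm with a two-finger parallel gripper is mounted at the origin on a cart in front of the work surface, level with it; the furniture and walls round the work are solid. World frame = base frame: x ahead of the robot, y to its left, z up, the work surface at z = 0. Lengths are in m, angles in rad, forces in N, time in s.
With the tool pointing down it reaches from about 0.35 to 0.975 m from the base axis. Payload 4.9 kg.
Tool frame: the origin (TCP) lies at the very end of the fingers, on their centre line; the grasp point (between the pads) lies 19 mm behind it; z points along the fingers, y is the line along which they close (so a half turn about z gives the same grasp; the last joint's range is limited). The gripper opens to 85 mm and grips with 20 to 120 N. Pads are 22 mm wide; open, the fingers measure 114 mm over their backs; the gripper's body (76 mm by 85 mm) begins 54 mm behind the grasp point. The pads swing forward as they close: fully open they stand 13 mm farther back than shut.
Start: joints at [1.229, 0.053, 1.613, -0, 1.476, -0.119], TCP at [0.138, 0.61, 0.231] pointing down, gripper open.
Joint ranges: [-3.01, 3.01], [-1.01, 2.22], [0.06, 2.58], [-1.02, 4.17], [0.09, 2.62], [-3.14, 3.14]. Speed limits (rad/s): [2.57, 2.57, 3.14, 3.14, 3.14, 3.14].

### API

Orientations are given as a unit quaternion [w, x, y, z].
In Python, from plant import sense, get_image, camera_info, finish_job gives the robot as it stands. The module is installed in compiled form; this text tells all that it offers.
- The arm moves only by the tool servo_tool, never from a script. Its argument "steps" is a list that holds one entry, the list of rows, each a list of 7 numbers: the shift along the tool's x, y, z in mm, then the turn, a rotation vector about the tool's x, y, z in degrees, then the opening, from -1 (shut) to 1 (fully open). A call has 1 to 10 rows; each row shifts and turns the commanded pose from where the row before left it, along the tool's axes as they then stand; what a row does not reach is not made up. A row lasts 1/10 s, in which the tool goes at most 50 mm and 8.59 degrees, less where a joint would pass 70% of its speed; a pose out of reach is approached as far as the arm can. A call with a gripper value outside its range is refused whole. The fingers move at their own pace and stop on an object; the grip force is fixed at half the most. Time passes only in rows, so rows that do not move let the fingers close. It gives the time, the measured TCP pose, the force, the opening and the grip force at its end, in the units of the state.
- sense(): the state, without advancing time (a new reading comes with each control period).
- get_image(name): name is "side" or "top"; returns (picture, depth): 480x640x3 uint8, red, green, blue; 480x640 float32, m along the optical axis (not along the pixel's ray), 0 where there is no reading.
- camera_info(name): a dict with "fx", "fy", "cx", "cy" (pixels), "k1" (the pictures are not rectified: a ray, as slopes to the right and down, at radius r is drawn at 1 + k1 r^2 times it, then the intrinsics apply), "position" and "orientation" of the camera in the world. Camera axes: x right, y up, looking along -z (the intrinsics and any distortion apply to the point x, -y, -z); pixel columns grow to the right and rows downward; lengths in m; the calibration is good to about 2 mm. A picture is of the moment at which its call begins. camera_info takes no time and is no camera call.
- finish_job(): hands the job in; it is judged then, once.
The state is a dict: "time": time; "q": joint angles; "qd": joint speeds; "joint_efforts": joint torques, N m; "tcp_pos": TCP position; "orientation": TCP orientation; "contact_force": force on the tool from outside, world axes, zero at the start; "ft_torque": the same for the moment, N m; "grip_width": finger opening in m; "gripper_force": force on a finger pad.
Only numpy, scipy, OpenCV 4.12 (cv2) and the standard library are available. Lean on these libraries where they do the work, as an engineer would, in place of code of your own. Each camera call takes 0.05 s, during which the arm holds its last target. There are 200 camera calls.

## Working session

There is one attempt and no reset: what is moved stays moved. The work goes in short steps, Python scripts to look and compute and a tool call to move; the robot and the scene stay as the last step left them, time stands still between calls to the robot, and variables do not carry over. Pictures are saved under pics/ and viewed, at most 12 in all, crops included, and the job is handed in when it is done.

Besides the shell and the picture viewer there is one more tool, called after "Call:" as name([rows], argument=value, ...), one row to a line, values as JSON. servo_tool: Moves the arm, as the interface text tells. Its arguments: {"type":"object","properties":{"steps":{"type":"array"}},"required":["steps"]}

```bash
mkdir -p pics; cat > h.py <<'E'
import numpy as np, cv2
from plant import sense,get_image,camera_info
from scipy.spatial.transform import Rotation as R
def cloud(name,d):
    c=camera_info(name); K=np.array([[c['fx'],0,c['cx']],[0,c['fy'],c['cy']],[0,0,1]])
    v,u=np.mgrid[0:480,0:640]; xd=(u-c['cx'])/c['fx']; yd=(v-c['cy'])/c['fy']
    x,y=xd.copy(),yd.copy()
    for _ in range(8):
        f=1+c['k1']*(x*x+y*y); x,y=xd/f,yd/f
    P=np.stack([x*d,-y*d,-d],-1); o=c['orientation']
    return P@R.from_quat([o[1],o[2],o[3],o[0]]).as_matrix().T+np.array(c['position'])
E
python3 - <<'E'
from h import *
for n in('top','side'):
    p,d=get_image(n); np.savez(n+'0.npz',p=p,d=d); cv2.imwrite(f'pics/{n}0.png',p[...,::-1]); print(camera_info(n))
print(sense())
E
```

```text
{'fx': 617.5717778207397, 'fy': 617.5717778207397, 'cx': 310.7425079193273, 'cy': 239.49742431396464, 'k1': -0.024531343553890445, 'position': array([-0.19774649,  0.20860147,  1.50671003]), 'orientation': array([-0.59659247, -0.15288095,  0.18867536,  0.76492251])}
{'fx': 613.8342158267066, 'fy': 613.8342158267066, 'cx': 316.2922560757842, 'cy': 230.57190969933092, 'k1': 0.05288385750113714, 'position': array([0.58847502, 1.22765477, 1.07959549]), 'orientation': array([0.01592171, 0.00978844, 0.43326706, 0.90107177])}
{'time': 0.1, 'q': array([ 1.22899318e+00,  5.32870971e-02,  1.61413747e+00,  1.09891793e-05,
        1.47602047e+00, -1.19018216e-01]), 'qd': array([-5.30501731e-05, -2.23479701e-03, -2.67365875e-03,  1.59217808e-03,
       -1.47542322e-03, -1.03419368e-03]), 'joint_efforts': array([ 2.84888010e-04, -3.94904709e+01, -3.71361852e+01, -1.52170710e-04,
        3.97499578e-03,  1.66253204e-05]), 'tcp_pos': array([0.13791012, 0.60902019, 0.23019977]), 'orientation': array([-2.16846806e-04,  1.11162718e-01,  9.93801787e-01, -9.00468726e-04]), 'contact_force': array([-0.35913263,  0.10183229,  0.02630666]), 'ft_torque': array([0.01921582, 0.01351888, 0.04191478]), 'gripper_force': 0.0, 'grip_width': 0.08524301771025757}
```

View pics/top0.png

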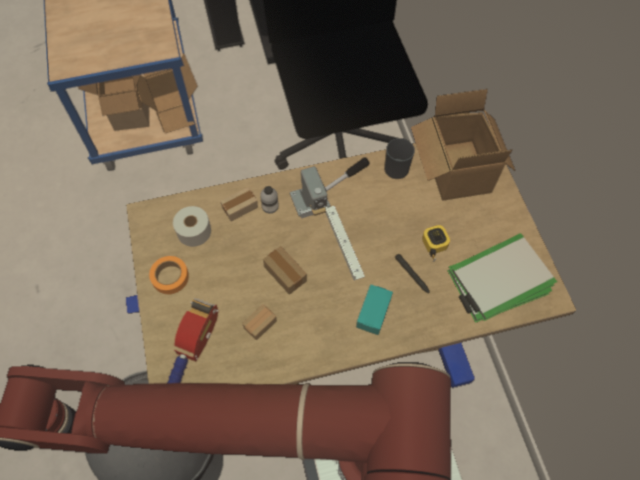

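View pics/side0.png

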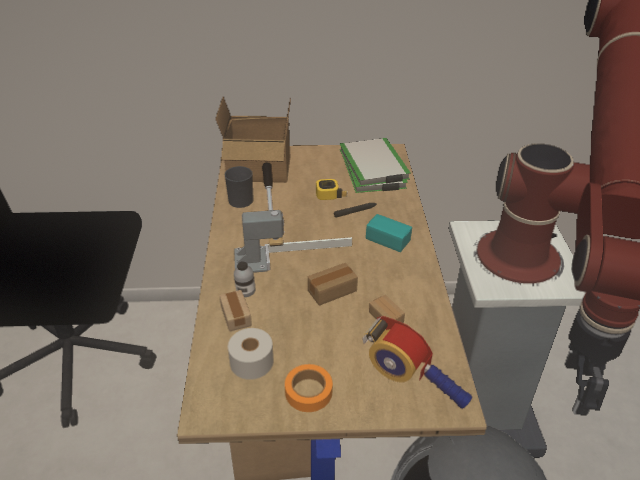

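The top view shows the big box at about (285,269), the fence running from (330,208) to (358,277), the press head at (313,187), the lever grip at (357,168), and the small box at (260,321). The side view agrees with this. Next I measure with the depth images.

```bash
python3 - <<'E'
from h import *
D={n:np.load(n+'0.npz') for n in('top','side')}
C={n:cloud(n,D[n]['d']) for n in D}
def fit(P,lab):
    r=cv2.minAreaRect((P[:,:2]*1000).astype(np.float32)); print(lab,len(P),np.round(r[0],1),np.round(r[1],1),round(r[2],1),'z',np.round(np.median(P[:,2]),4)); print('   ',np.round(cv2.boxPoints(r)).tolist())
def reg(n,u0,u1,v0,v1,z0,z1):
    P=C[n][v0:v1,u0:u1].reshape(-1,3); return P[(P[:,2]>z0)&(P[:,2]<z1)]
print('table z',np.median(reg('top',200,250,260,300,-.03,.03)[:,2]),np.median(reg('side',290,340,270,275,-.03,.03)[:,2]))
T=[reg('top',255,315,240,300,.043,.06),reg('side',300,365,255,310,.043,.06)]
fit(T[0],'boxT');fit(T[1],'boxS')
fit(reg('top',240,282,300,342,.028,.045),'smallT')
F=[reg('top',320,370,205,285,.02,.04),reg('side',268,360,230,260,.02,.04)]
fit(F[0],'fenceT');fit(F[1],'fenceS')
fit(reg('top',318,370,205,285,.002,.012),'flangeT')
H=[reg('top',285,345,160,215,.13,.17),reg('side',230,290,195,240,.13,.17)]
fit(H[0],'headT');fit(H[1],'headS')
fit(reg('top',340,375,150,185,.15,.24),'gripT');fit(reg('side',255,280,155,195,.12,.24),'gripS')
fit(reg('top',255,285,180,215,.05,.12),'inkT')
a=cv2.resize(D['top']['p'][150:290,240:380],None,fx=5,fy=4.28,interpolation=2)[...,::-1]
cv2.imwrite('pics/c1.png',cv2.resize(D['top']['p'][150:290,240:380],(600,600),interpolation=2)[...,::-1])
cv2.imwrite('pics/c2.png',cv2.resize(D['side']['p'][150:310,220:380],(600,600),interpolation=2)[...,::-1])
E
```

```text
table z -0.0013709229821636804 -0.0008323436857569089
boxT 879 [501.1 119.9] [115.6  63.1] 26.4 z 0.049
    [[435.0, 122.0], [463.0, 66.0], [567.0, 117.0], [539.0, 174.0]]
boxS 836 [504.2 121.2] [114.3  67.7] 24.9 z 0.0496
    [[438.0, 128.0], [467.0, 66.0], [570.0, 115.0], [542.0, 176.0]]
smallT 550 [377.9 214.5] [52.4 78.5] 31.5 z 0.0342
    [[335.0, 234.0], [376.0, 167.0], [421.0, 195.0], [380.0, 262.0]]
fenceT 187 [552.7 -44.4] [228.3   8.6] 5.4 z 0.0266
    [[439.0, -51.0], [439.0, -59.0], [667.0, -38.0], [666.0, -29.0]]
fenceS 268 [562.8 -39.6] [235.7  59.4] 18.8 z 0.0252
    [[442.0, -49.0], [461.0, -106.0], [684.0, -30.0], [665.0, 26.0]]
flangeT 951 [551.5 -56. ] [142.4 250.5] 73.6 z 0.0041
    [[411.0, -89.0], [651.0, -160.0], [692.0, -23.0], [451.0, 48.0]]
headT 691 [673.6 -29.7] [107.6  98.3] 5.3 z 0.1471
    [[616.0, 14.0], [625.0, -84.0], [732.0, -74.0], [723.0, 24.0]]
headS 689 [679.7  -9.1] [104.6  94.1] 28.2 z 0.1469
    [[611.0, 8.0], [656.0, -75.0], [748.0, -26.0], [704.0, 57.0]]
gripT 275 [ 658.6 -108.5] [26.7 80.2] 7.6 z 0.1981
    [[640.0, -70.0], [651.0, -150.0], [677.0, -146.0], [667.0, -67.0]]
gripS 361 [ 672.9 -199.6] [266.9  70.5] 89.5 z 0.1864
    [[636.0, -333.0], [707.0, -333.0], [709.0, -66.0], [639.0, -66.0]]
inkT 246 [715.8 114.4] [44.4 47.4] 8.4 z 0.07
    [[690.0, 135.0], [697.0, 88.0], [741.0, 94.0], [734.0, 141.0]]
```

View pics/c1.png

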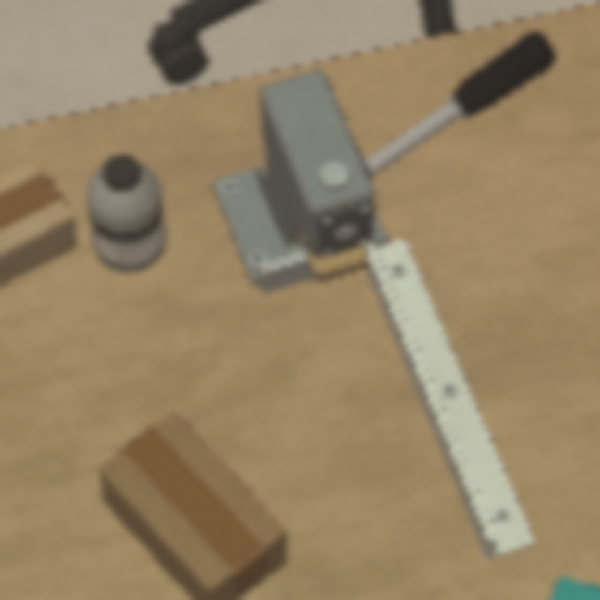

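View pics/c2.png

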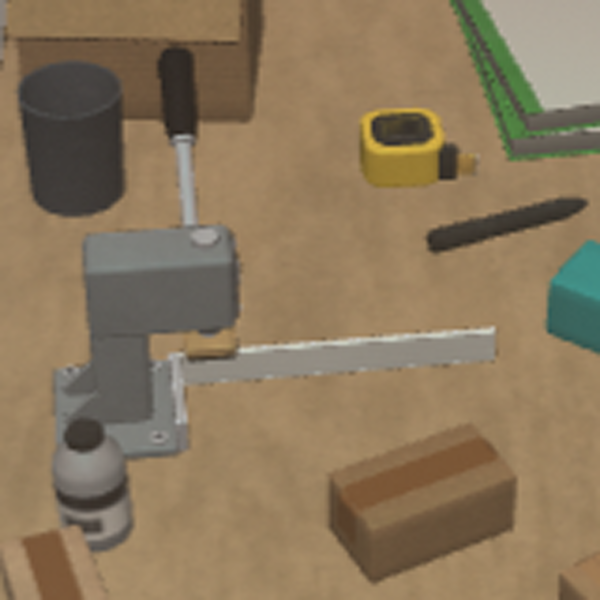

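The crops confirm the layout. In c1 the box's top face spans roughly (100,470) to (285,545), the fence's upper end is at (375,245), and the back stop's strip runs from (265,262) to (370,245). Now I refine the press pose.

```bash
python3 - <<'E'
from h import *
from scipy.optimize import least_squares
D={n:np.load(n+'0.npz') for n in('top','side')}
for n in D:
    P=cloud(n,D[n]['d']).reshape(-1,3); P[:,2]+=.001
    a=np.radians(5.4)
    for it in range(6):
        if it==0: o=np.array([.655,-.03])
        e=np.array([np.cos(a),np.sin(a)]); f=np.array([-e[1],e[0]])
        L=np.c_[(P[:,:2]-o)@e,(P[:,:2]-o)@f,P[:,2]]
        w=.012 if it<2 else .005
        S=L[(L[:,0]>-.22)&(L[:,0]<-.02)&(L[:,2]>.008)&(L[:,2]<.025)&(abs(L[:,1])<w)] if n=='side' else None
        if n=='top': # fence top, centre y=-3
            S=L[(L[:,0]>-.22)&(L[:,0]<-.02)&(L[:,2]>.022)&(L[:,2]<.034)&(abs(L[:,1]+.003)<w)].copy(); S[:,1]+=.003
        B=L[(L[:,1]>.008)&(L[:,1]<.065)&(L[:,2]>.008)&(L[:,2]<.025)&(abs(L[:,0])<w)]
        H=L[(L[:,1]>.01)&(L[:,1]<.044)&(L[:,2]>.09)&(L[:,2]<.145)&(abs(L[:,0]+.041)<w)]
        s=np.polyfit(S[:,0],S[:,1],1); a+=np.arctan(s[0]); o=o+f*s[1]
        X=np.median(B[:,0]) if len(B)>8 else np.median(H[:,0])+.041
        o=o+e*X
    print(n,'o',o.round(4),'yaw',np.degrees(a).round(2),len(S),len(B),len(H),'bs',np.median(B[:,0]) if len(B) else 0,'head',np.median(H[:,0])+.041 if len(H) else 0)
    ends=L[(L[:,2]>.018)&(L[:,2]<.032)&(abs(L[:,1]+.003)<.006)&(L[:,0]<-.1)]
    print('fence near end',np.percentile(ends[:,0],1)+.228)
    G=L[(L[:,2]>.15)&(L[:,0]>-.05)&(L[:,0]<.03)&(L[:,1]<-.04)&(L[:,1]>-.13)]
    print('grip',np.median(G,0),np.percentile(G,[2,98],0).round(3).tolist())
E
```

```text
top o [ 0.6664 -0.0307] yaw 5.31 159 29 124 bs 3.227466263112134e-08 head 0.0005694671290876335
fence near end -0.16515332980732186
grip [-0.01745477 -0.07941907  0.19941682] [[-0.025, -0.111, 0.167], [-0.004, -0.042, 0.22]]
side o [ 0.6791 -0.0301] yaw 5.46 323 46 5 bs 0.0003410811350001561 head 0.002656788967598446
fence near end -0.09154925007632034
grip [-0.02398036 -0.07359447  0.19708701] [[-0.035, -0.102, 0.167], [-0.013, -0.041, 0.22]]
```

Call:
servo_tool([
  [[0,0,0,0,0,-7.7,1],[0,0,0,0,0,-7.7,1],[0,0,0,0,0,-7.7,1],[0,0,0,0,0,-7.7,1],[0,0,0,0,0,-7.7,1],[-6,-40,0,0,0,0,1],[-6,-40,0,0,0,0,1],[-6,-40,0,0,0,0,1],[-6,-40,0,0,0,0,1],[-6,-40,0,0,0,0,1]],
])

```text
time: 1.1
tcp_pos: [0.2523, 0.4408, 0.2307]
orientation: [-0.0, -0.223, 0.975, -0.0]
contact_force: [1.8, -0.4, -0.5]
grip_width: 0.0854
gripper_force: 0.0
```

```bash
cat >> h.py <<'E'
def to(x,y,z,yawy=None):
    s=sense(); o=s['orientation']; r=R.from_quat([o[1],o[2],o[3],o[0]]); M=r.as_matrix()
    print('t',s['time'].__round__(2) if hasattr(s['time'],'__round__') else s['time'],'tcp',np.round(s['tcp_pos'],4),'yaw_y',np.degrees(np.arctan2(M[1,1],M[0,1])).round(2),'zdir',M[:,2].round(4),'F',np.round(s['contact_force'],1))
    if yawy is not None:
        a=np.radians(yawy); Y=np.array([np.cos(a),np.sin(a),0]); Z=np.array([0,0,-1.]); X=np.cross(Y,Z); W=np.c_[X,Y,Z]
        print(' turn deg',np.degrees((r.inv()*R.from_matrix(W)).as_rotvec()).round(2)); M2=W
        print(' shift in final axes mm',(W.T@(np.array([x,y,z])-s['tcp_pos'])*1000).round(1))
    print(' shift in current axes mm',(M.T@(np.array([x,y,z])-s['tcp_pos'])*1000).round(1))
E
python3 -c "
from h import *
to(.469,.1045,.1,115.7)"
```

```text
t 1.1 tcp [0.2523 0.4408 0.2307] yaw_y 115.76 zdir [-4.e-04 -7.e-04 -1.e+00] F [ 1.8 -0.4 -0.5]
 turn deg [-0.03 -0.04  0.06]
 shift in final axes mm [ -49.4 -397.   130.7]
 shift in current axes mm [ -49.1 -397.   130.9]
```

Call:
servo_tool([
  [[-5,-40,5,0,0,0,1],[-5,-40,5,0,0,0,1],[-5,-40,5,0,0,0,1],[-5,-40,5,0,0,0,1],[-5,-40,5,0,0,0,1],[-5,-40,5,0,0,0,1],[-5,-40,10,0,0,0,1],[-5,-40,10,0,0,0,1],[-5,-40,10,0,0,0,1],[-4,-37,10,0,0,0,1]],
])

```text
time: 2.1
tcp_pos: [0.4689, 0.1043, 0.1606]
orientation: [-0.0, -0.222, 0.975, 0.0]
contact_force: [1.8, 0.4, 0.4]
grip_width: 0.0855
gripper_force: 0.0
```

```bash
python3 - <<'E'
from h import *
to(.469,.1045,.03,115.7)
p,d=get_image('side'); cv2.imwrite('pics/s1.png',cv2.resize(p[150:330,260:460],(660,594),interpolation=2)[...,::-1])
E
```

```text
t 2.1 tcp [0.4689 0.1043 0.1606] yaw_y 115.7 zdir [-2.e-04  0.e+00 -1.e+00] F [1.8 0.4 0.4]
 turn deg [ 0.   -0.01 -0.  ]
 shift in final axes mm [-1.000e-01  1.000e-01  1.306e+02]
 shift in current axes mm [-2.000e-01  1.000e-01  1.306e+02]
```

View pics/s1.png

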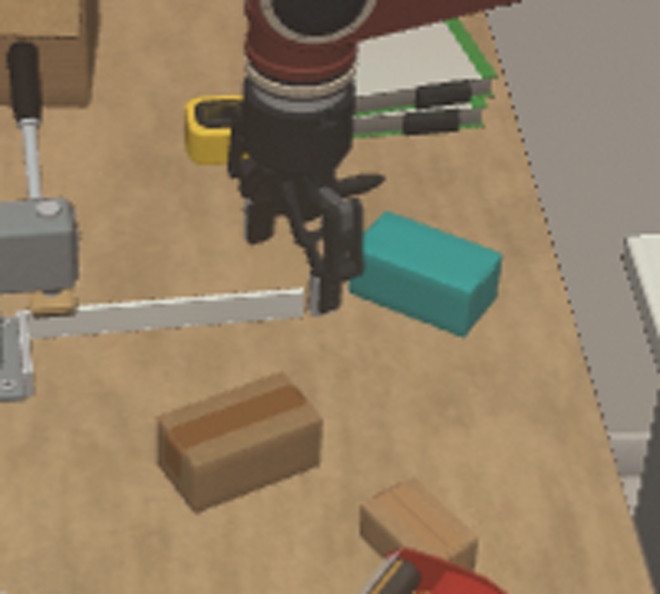

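The gripper hangs above the box's near half; its fingertips are at (325,305), 160 mm up, and the box is at (240,440). Descending and closing.

Call:
servo_tool([
  [[0,0,30,0,0,0,1],[0,0,30,0,0,0,1],[0,0,30,0,0,0,1],[0,0,20,0,0,0,1],[0,0,12,0,0,0,1],[0,0,8,0,0,0,1]],
])

```text
time: 2.75
tcp_pos: [0.4678, 0.106, 0.0302]
orientation: [-0.001, -0.223, 0.975, 0.0]
contact_force: [0.7, 0.6, 0.3]
grip_width: 0.0853
gripper_force: 0.0
```

Call:
servo_tool([
  [[0,0,0,0,0,0,-1],[0,0,0,0,0,0,-1],[0,0,0,0,0,0,-1],[0,0,0,0,0,0,-1],[0,0,0,0,0,0,-1],[0,0,0,0,0,0,-1],[0,0,0,0,0,0,-1],[0,0,0,0,0,0,-1]],
])

```text
time: 3.55
tcp_pos: [0.4696, 0.1061, 0.0326]
orientation: [0.001, -0.223, 0.975, -0.0]
contact_force: [-0.8, -0.2, 6.0]
grip_width: 0.0605
gripper_force: 67.6
```

```bash
python3 - <<'E'
from h import *
to(.56,.03,.03,95.4)
p,d=get_image('side'); cv2.imwrite('pics/s2.png',cv2.resize(p[180:330,280:440],(640,600),interpolation=2)[...,::-1])
E
```

```text
t 3.55 tcp [0.4696 0.1061 0.0326] yaw_y 115.74 zdir [ 2.3e-03  1.0e-04 -1.0e+00] F [-0.8 -0.2  6. ]
 turn deg [-0.03  0.13 20.34]
 shift in final axes mm [-82.8 -84.3   2.6]
 shift in current axes mm [ -48.4 -107.8    2.8]
```

View pics/s2.png

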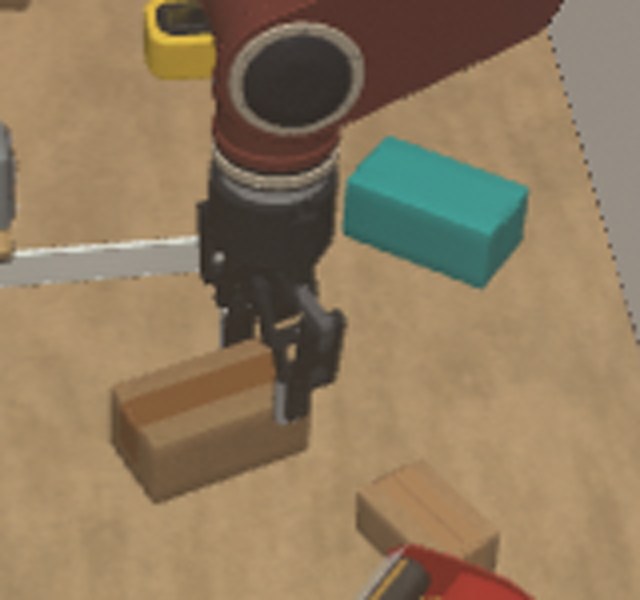

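The box is gripped near its rear half at (290,390), with the tips on its upper part. Turning it parallel to the fence and sliding it close.

Call:
servo_tool([
  [[0,0,0,0,0,5.1,-1],[0,0,0,0,0,5.1,-1],[0,0,0,0,0,5.1,-1],[0,0,0,0,0,5.1,-1],[-10,-17,0,0,0,0,-1],[-10,-17,0,0,0,0,-1],[-10,-17,0,0,0,0,-1],[-10,-17,0,0,0,0,-1],[-10,-17,0,0,0,0,-1],[-8,-15,0,0,0,0,-1]],
])

```text
time: 4.6
tcp_pos: [0.5367, 0.012, 0.0327]
orientation: [0.001, -0.047, 0.999, 0.001]
contact_force: [-2.6, 3.9, 9.8]
grip_width: 0.0609
gripper_force: 67.8
```

Call:
servo_tool([
  [[-5,-8,0,0,0,0,-1],[0,0,0,0,0,0,-1],[0,0,0,0,0,0,-1]],
])

```text
time: 4.9
tcp_pos: [0.543, 0.0036, 0.0327]
orientation: [0.002, -0.046, 0.999, -0.001]
contact_force: [2.8, -3.1, 4.8]
grip_width: 0.0611
gripper_force: 67.5
```

```bash
python3 - <<'E'
from h import *
to(.5694,-.0078,.03,95.4)
p,d=get_image('top'); p2,d2=get_image('side')
cv2.imwrite('pics/s3.png',np.hstack([cv2.resize(p[160:290,260:380],(400,433),interpolation=2),cv2.resize(p2[180:310,230:350],(400,433),interpolation=2)])[...,::-1])
E
```

```text
t 4.9 tcp [0.543  0.0036 0.0327] yaw_y 95.32 zdir [ 0.0041 -0.0016 -1.    ] F [ 2.8 -3.1  4.8]
 turn deg [-0.11  0.23 -0.08]
 shift in final axes mm [-25.2 -13.8   2.7]
 shift in current axes mm [-25.2 -13.8   2.8]
```

View pics/s3.png

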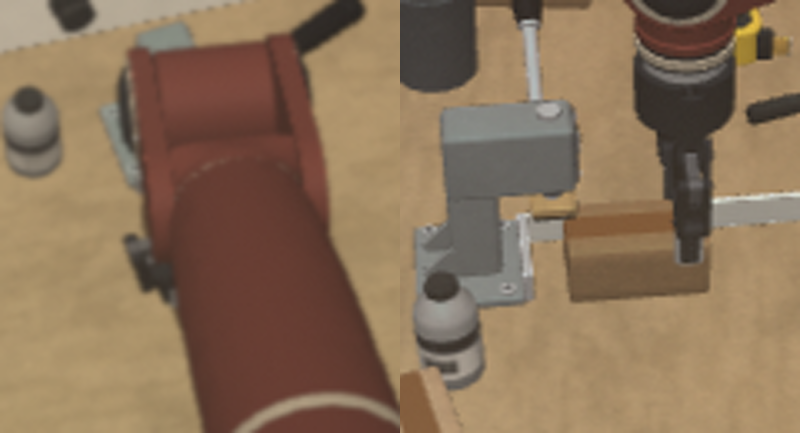

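The side view shows the box parallel to the fence, its front end at (567,240) and the back stop at (525,245). The gripper stays clear of the head. Now seat it on the fence.

Call:
servo_tool([
  [[0,-4,0,0,0,0,-1],[0,-4,0,0,0,0,-1],[0,-2,0,0,0,0,-1],[0,0,0,0,0,0,-1]],
])

```text
time: 5.4
tcp_pos: [0.5431, -0.0045, 0.0327]
orientation: [0.001, -0.047, 0.999, 0.001]
contact_force: [0.2, 2.4, 7.9]
grip_width: 0.0608
gripper_force: 67.8
```

Call:
servo_tool([
  [[0,-2,0,0,0,0,-1],[0,-1,0,0,0,0,-1],[0,0,0,0,0,0,-1]],
])

```text
time: 5.7
tcp_pos: [0.5434, -0.0072, 0.0327]
orientation: [0.001, -0.047, 0.999, 0.001]
contact_force: [-0.4, 5.3, 7.2]
grip_width: 0.061
gripper_force: 67.7
```

Call:
servo_tool([
  [[0,-2,0,0,0,0,-1],[0,0,0,0,0,0,-1]],
])

```text
time: 5.9
tcp_pos: [0.5435, -0.0092, 0.0327]
orientation: [0.001, -0.047, 0.999, 0.001]
contact_force: [0.2, 3.2, 9.1]
grip_width: 0.0607
gripper_force: 67.7
```

Call:
servo_tool([
  [[0,-2,0,0,0,0,-1],[0,0,0,0,0,0,-1]],
])

```text
time: 6.1
tcp_pos: [0.5437, -0.0112, 0.0327]
orientation: [0.001, -0.047, 0.999, 0.001]
contact_force: [0.1, 3.3, 7.8]
grip_width: 0.0608
gripper_force: 67.7
```

Call:
servo_tool([
  [[0,-2,0,0,0,0,-1],[0,0,0,0,0,0,-1]],
])

```text
time: 6.3
tcp_pos: [0.5437, -0.0116, 0.0328]
orientation: [0.001, -0.047, 0.999, 0.003]
contact_force: [-0.4, 8.7, 10.3]
grip_width: 0.0611
gripper_force: 67.9
```

Call:
servo_tool([
  [[-5,0,0,0,0,0,-1],[-5,0,0,0,0,0,-1],[-4,0,0,0,0,0,-1],[-3,0,0,0,0,0,-1],[0,0,0,0,0,0,-1]],
])

```text
time: 6.8
tcp_pos: [0.5575, -0.0104, 0.0327]
orientation: [-0.004, -0.048, 0.999, 0.002]
contact_force: [-14.3, 7.6, 19.1]
grip_width: 0.0605
gripper_force: 69.1
```

Call:
servo_tool([
  [[-3,0,0,0,0,0,-1],[0,0,0,0,0,0,-1]],
])

```text
time: 7.0
tcp_pos: [0.5604, -0.0101, 0.0327]
orientation: [-0.004, -0.048, 0.999, 0.002]
contact_force: [-14.2, 7.7, 21.1]
grip_width: 0.0607
gripper_force: 69.1
```

Call:
servo_tool([
  [[-3,0,0,0,0,0,-1],[0,0,0,0,0,0,-1]],
])

```text
time: 7.2
tcp_pos: [0.5633, -0.0098, 0.0327]
orientation: [-0.004, -0.048, 0.999, 0.002]
contact_force: [-13.4, 7.1, 19.8]
grip_width: 0.0608
gripper_force: 69.1
```

Call:
servo_tool([
  [[-2,0,0,0,0,0,-1],[0,0,0,0,0,0,-1]],
])

```text
time: 7.4
tcp_pos: [0.5651, -0.0097, 0.0327]
orientation: [-0.004, -0.048, 0.999, 0.002]
contact_force: [-14.5, 7.2, 20.0]
grip_width: 0.0609
gripper_force: 69.1
```

Call:
servo_tool([
  [[0,0,-1.5,0,0,0,-1],[0,0,0,0,0,0,-1]],
])

```text
time: 7.6
tcp_pos: [0.5651, -0.0097, 0.0328]
orientation: [-0.003, -0.048, 0.999, 0.002]
contact_force: [-8.4, 7.6, 11.7]
grip_width: 0.0607
gripper_force: 68.1
```

```bash
python3 - <<'E'
from h import *
to(.5694,-.0078,.03,95.4)
p2,d2=get_image('side')
cv2.imwrite('pics/s4.png',cv2.resize(p2[190:310,230:350],(600,600),interpolation=2)[...,::-1])
E
```

```text
t 7.6 tcp [ 0.5651 -0.0097  0.0328] yaw_y 95.48 zdir [-0.0066  0.0035 -1.    ] F [-8.4  7.6 11.7]
 turn deg [ 0.23 -0.36  0.08]
 shift in final axes mm [-4.4  1.5  2.8]
 shift in current axes mm [-4.4  1.5  2.7]
```

View pics/s4.png

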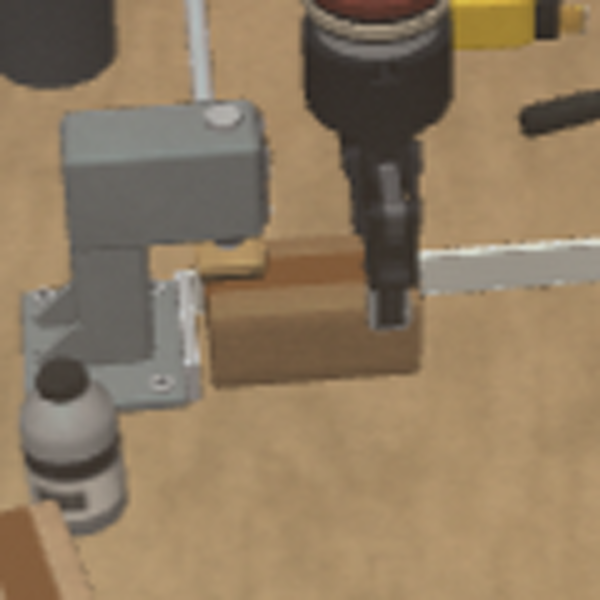

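The box's front end is at about (208,330) and the stop face at (198,330), so about 5 mm is left. Continuing.

Call:
servo_tool([
  [[-2,0,0,0,0,0,-1],[-1,0,0,0,0,0,-1],[0,0,0,0,0,0,-1]],
])

```text
time: 7.95
tcp_pos: [0.5678, -0.0094, 0.0328]
orientation: [-0.004, -0.048, 0.999, 0.002]
contact_force: [-11.1, 6.4, 13.7]
grip_width: 0.0605
gripper_force: 68.2
```

Call:
servo_tool([
  [[-2,0,0,0,0,0,-1],[0,0,0,0,0,0,-1]],
])

```text
time: 8.15
tcp_pos: [0.5699, -0.0092, 0.0328]
orientation: [-0.004, -0.048, 0.999, 0.002]
contact_force: [-10.4, 6.3, 13.0]
grip_width: 0.0609
gripper_force: 68.3
```

Call:
servo_tool([
  [[-2,0,0,0,0,0,-1],[0,0,0,0,0,0,-1]],
])

```text
time: 8.35
tcp_pos: [0.5713, -0.0091, 0.0328]
orientation: [-0.005, -0.048, 0.999, 0.002]
contact_force: [-12.9, 7.1, 16.3]
grip_width: 0.0607
gripper_force: 68.4
```

Call:
servo_tool([
  [[-2,0,0,0,0,0,-1],[0,0,0,0,0,0,-1]],
])

```text
time: 8.55
tcp_pos: [0.5713, -0.0091, 0.0328]
orientation: [-0.007, -0.048, 0.999, 0.002]
contact_force: [-19.9, 6.1, 21.8]
grip_width: 0.061
gripper_force: 69.1
```

Call:
servo_tool([
  [[-1,0,0,0,0,0,-1],[0,0,0,0,0,0,-1]],
])

```text
time: 8.75
tcp_pos: [0.5713, -0.0091, 0.0327]
orientation: [-0.009, -0.048, 0.999, 0.002]
contact_force: [-24.8, 5.2, 23.6]
grip_width: 0.0606
gripper_force: 69.5
```

Call:
servo_tool([
  [[0,0,0,0,0,0,1],[0,0,0,0,0,0,1],[0,0,0,0,0,0,1],[0,0,0,0,0,0,1],[0,0,0,0,0,0,1],[0,0,-10,0,0,0,1],[0,0,-20,0,0,0,1],[0,0,-30,0,0,0,1]],
])

```text
time: 9.55
tcp_pos: [0.5765, -0.0111, 0.0921]
orientation: [-0.002, -0.046, 0.999, 0.0]
contact_force: [0.4, -0.2, 0.4]
grip_width: 0.0855
gripper_force: 0.0
```

```bash
python3 - <<'E'
from h import *
to(.5713,-.0091,.033,95.4)
p2,d2=get_image('side'); np.savez('s5.npz',p=p2,d=d2)
cv2.imwrite('pics/s5.png',cv2.resize(p2[190:310,230:350],(600,600),interpolation=2)[...,::-1])
E
```

```text
t 9.55 tcp [ 0.5765 -0.0111  0.0921] yaw_y 95.33 zdir [-3.7e-03  6.0e-04 -1.0e+00] F [ 0.4 -0.2  0.4]
 turn deg [ 0.05 -0.21 -0.07]
 shift in final axes mm [ 5.   2.5 59.1]
 shift in current axes mm [ 4.7  2.5 59.1]
```

View pics/s5.png

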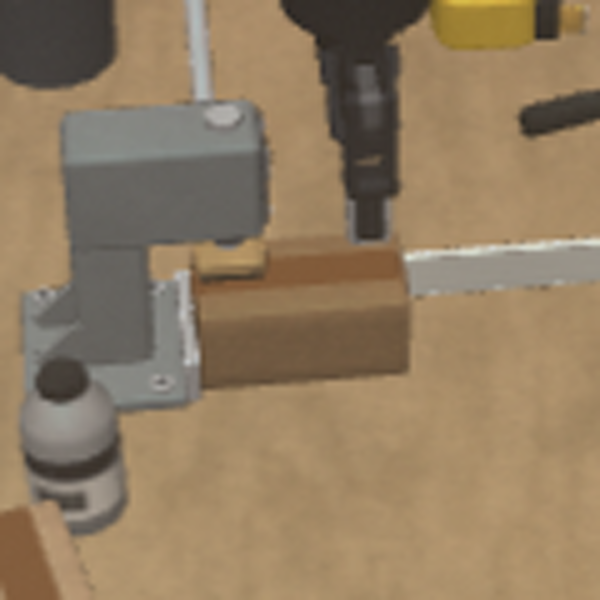

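The front end now sits on the stop at (197,330) with no visible gap, and the long side runs along the fence. I'll confirm with two gentle nudges with shut fingers, side first. I'll lean the tool left to stay clear of the head.

Call:
servo_tool([
  [[0,20,0,0,0,0,-1],[0,30,0,0,0,0,-1],[0,30,0,0,0,0,-1],[-15,2,0,6.7,0,0,-1],[-15,0,0,6.7,0,0,-1],[0,0,0,6.6,0,0,-1],[0,8,22,0,0,0,-1],[0,8,22,0,0,0,-1],[0,8,22,0,0,0,-1],[0,0,0,0,0,0,-1]],
])

```text
time: 10.6
tcp_pos: [0.5975, 0.0729, 0.0193]
orientation: [0.005, -0.046, 0.984, -0.174]
contact_force: [-0.2, -0.5, 0.0]
grip_width: -0.0
gripper_force: 0.0
```

```bash
python3 -c "
from h import *
to(.61,.05,.02)"
```

```text
t 10.6 tcp [0.5975 0.0729 0.0193] yaw_y 95.45 zdir [ 0.0256 -0.3412 -0.9397] F [-0.2 -0.5  0. ]
 shift in current axes mm [-10.4 -22.8   7.5]
```

Call:
servo_tool([
  [[0,-8,3,0,0,0,-1],[0,-8,3,0,0,0,-1],[0,-6,2,0,0,0,-1],[0,-3,1,0,0,0,-1],[0,0,0,0,0,0,-1]],
])

```text
time: 11.1
tcp_pos: [0.6031, 0.046, 0.0235]
orientation: [0.009, -0.045, 0.984, -0.173]
contact_force: [0.4, 0.4, -0.4]
grip_width: -0.0001
gripper_force: 0.0
```

Call:
servo_tool([
  [[0,-4,1.5,0,0,0,-1],[0,0,0,0,0,0,-1]],
])

```text
time: 11.3
tcp_pos: [0.603, 0.0421, 0.0227]
orientation: [0.008, -0.046, 0.984, -0.174]
contact_force: [-0.5, -0.2, -0.4]
grip_width: -0.0001
gripper_force: 0.0
```

Call:
servo_tool([
  [[0,-3,1,0,0,0,-1],[0,0,0,0,0,0,-1]],
])

```text
time: 11.5
tcp_pos: [0.6032, 0.0391, 0.0226]
orientation: [0.008, -0.046, 0.984, -0.174]
contact_force: [0.9, 0.2, -0.7]
grip_width: 0.0
gripper_force: 0.0
```

Call:
servo_tool([
  [[0,-3,1,0,0,0,-1],[0,0,0,0,0,0,-1]],
])

```text
time: 11.7
tcp_pos: [0.6035, 0.0359, 0.0228]
orientation: [0.008, -0.046, 0.984, -0.174]
contact_force: [0.4, -1.3, 0.3]
grip_width: -0.0001
gripper_force: 0.0
```

Call:
servo_tool([
  [[0,-2,0.7,0,0,0,-1],[0,0,0,0,0,0,-1]],
])

```text
time: 11.9
tcp_pos: [0.6038, 0.0338, 0.0228]
orientation: [0.008, -0.046, 0.984, -0.173]
contact_force: [0.0, -0.0, 0.2]
grip_width: -0.0
gripper_force: 0.0
```

Call:
servo_tool([
  [[0,-2,0.7,0,0,0,-1],[0,0,0,0,0,0,-1]],
])

```text
time: 12.1
tcp_pos: [0.6038, 0.0329, 0.0228]
orientation: [0.008, -0.046, 0.984, -0.172]
contact_force: [-1.4, 4.0, 1.6]
grip_width: 0.0005
gripper_force: 2.3
```

Call:
servo_tool([
  [[0,-2,0.7,0,0,0,-1],[0,0,0,0,0,0,-1]],
])

```text
time: 12.3
tcp_pos: [0.6038, 0.0328, 0.0229]
orientation: [0.008, -0.045, 0.984, -0.171]
contact_force: [-3.3, 12.4, 3.1]
grip_width: -0.0001
gripper_force: 6.0
```

Call:
servo_tool([
  [[0,-1,0.4,0,0,0,-1],[0,0,0,0,0,0,-1]],
])

```text
time: 12.5
tcp_pos: [0.6038, 0.0327, 0.0228]
orientation: [0.008, -0.046, 0.984, -0.17]
contact_force: [-3.6, 15.5, 4.6]
grip_width: -0.0002
gripper_force: 7.8
```

Call:
servo_tool([
  [[0,14,-5,0,0,0,-1],[0,14,-5,0,0,0,-1],[30,0,0,-6.7,0,0,-1],[35,0,0,-6.7,0,0,-1],[35,0,0,-6.6,0,0,-1],[0,-20,0,0,0,0,-1],[0,-26,0,0,0,0,-1],[0,-20,0,0,0,0,-1],[-10,0,0,0,0,0,-1],[0,0,0,0,0,0,-1]],
])

```text
time: 13.5
tcp_pos: [0.5193, -0.0157, 0.0231]
orientation: [0.001, -0.046, 0.999, -0.0]
contact_force: [0.1, 0.4, 0.5]
grip_width: 0.0001
gripper_force: 0.0
```

```bash
python3 - <<'E'
from h import *
e=np.array([np.cos(np.radians(5.4)),np.sin(np.radians(5.4))]);f=np.array([-e[1],e[0]])
o=np.array([.664,-.0315]); print('tool at press',(sense()['tcp_pos'][:2]-o)@np.c_[e,f])
t=o-.14*e+.0315*f; to(*t,.02,95.4)
E
```

```text
tool at press [-0.14256527  0.02934592]
t 13.5 tcp [ 0.5193 -0.0157  0.0231] yaw_y 95.3 zdir [ 1.2e-03 -1.0e-04 -1.0e+00] F [0.1 0.4 0.5]
 turn deg [-0.01  0.07 -0.1 ]
 shift in final axes mm [-2.6  2.2  3.1]
 shift in current axes mm [-2.6  2.2  3.1]
```

Call:
servo_tool([
  [[-6,2,0,0,0,0,-1],[-6,0,0,0,0,0,-1],[-4,0,0,0,0,0,-1],[0,0,0,0,0,0,-1]],
])

```text
time: 13.9
tcp_pos: [0.5344, -0.0118, 0.0227]
orientation: [0.0, -0.047, 0.999, -0.0]
contact_force: [0.3, -1.0, 0.1]
grip_width: -0.0001
gripper_force: 0.0
```

Call:
servo_tool([
  [[-3,0,0,0,0,0,-1],[0,0,0,0,0,0,-1]],
])

```text
time: 14.1
tcp_pos: [0.537, -0.0119, 0.0227]
orientation: [0.0, -0.047, 0.999, -0.0]
contact_force: [0.0, -0.6, 0.1]
grip_width: -0.0002
gripper_force: 0.0
```

Call:
servo_tool([
  [[-2,0,0,0,0,0,-1],[0,0,0,0,0,0,-1]],
])

```text
time: 14.3
tcp_pos: [0.5389, -0.0118, 0.0227]
orientation: [0.0, -0.047, 0.999, -0.0]
contact_force: [0.5, -0.1, 0.4]
grip_width: 0.0001
gripper_force: 0.0
```

Call:
servo_tool([
  [[-2,0,0,0,0,0,-1],[0,0,0,0,0,0,-1]],
])

```text
time: 14.5
tcp_pos: [0.541, -0.0117, 0.0228]
orientation: [0.0, -0.046, 0.999, -0.0]
contact_force: [0.3, 0.0, -0.4]
grip_width: -0.0002
gripper_force: 0.0
```

Call:
servo_tool([
  [[-2,0,0,0,0,0,-1],[0,0,0,0,0,0,-1]],
])

```text
time: 14.7
tcp_pos: [0.5426, -0.0115, 0.0226]
orientation: [-0.0, -0.047, 0.999, 0.0]
contact_force: [-0.1, -0.5, 0.7]
grip_width: -0.0001
gripper_force: 0.5
```

Call:
servo_tool([
  [[-2,0,0,0,0,0,-1],[0,0,0,0,0,0,-1]],
])

```text
time: 14.9
tcp_pos: [0.5425, -0.0114, 0.0222]
orientation: [-0.003, -0.047, 0.999, -0.0]
contact_force: [-9.6, -0.8, 6.4]
grip_width: 0.0001
gripper_force: 4.4
```

Call:
servo_tool([
  [[-2,0,0,0,0,0,-1],[0,0,0,0,0,0,-1]],
])

```text
time: 15.1
tcp_pos: [0.5424, -0.0113, 0.0217]
orientation: [-0.006, -0.047, 0.999, -0.0]
contact_force: [-14.2, -2.8, 10.5]
grip_width: 0.0001
gripper_force: 7.6
```

Call:
servo_tool([
  [[-2,0,0,0,0,0,-1],[0,0,0,0,0,0,-1]],
])

```text
time: 15.3
tcp_pos: [0.5424, -0.0113, 0.0212]
orientation: [-0.009, -0.047, 0.999, -0.0]
contact_force: [-22.8, -3.2, 14.3]
grip_width: -0.0
gripper_force: 11.1
```

The box is confirmed home: no movement under 23 N. Back off, go up, and move over the lever grip.

Call:
servo_tool([
  [[12,0,0,0,0,0,-1],[10,0,-10,0,0,0,-1],[0,0,-45,0,0,0,-1],[0,0,-45,0,0,0,-1],[0,0,-45,0,0,0,-1],[0,0,-45,0,0,0,-1],[0,0,-45,0,0,0,-1],[0,0,0,0,0,0,-1]],
])

```text
time: 16.1
tcp_pos: [0.5306, -0.0134, 0.2668]
orientation: [0.008, -0.047, 0.999, -0.002]
contact_force: [0.8, -0.2, 1.0]
grip_width: -0.0
gripper_force: 0.0
```

```bash
python3 -c "
from h import *
to(.661,-.1222,.235,95.4)"
```

```text
t 16.1 tcp [ 0.5306 -0.0134  0.2668] yaw_y 95.34 zdir [ 0.0157 -0.0024 -0.9999] F [ 0.8 -0.2  1. ]
 turn deg [-0.22  0.88 -0.06]
 shift in final axes mm [-119.6 -120.6   31.8]
 shift in current axes mm [-119.2 -120.3   34.1]
```

Call:
servo_tool([
  [[-20,-24,0,0,0.9,0,-1],[-25,-24,0,0,0,0,-1],[-25,-24,0,0,0,0,-1],[-25,-24,0,0,0,0,-1],[-25,-24,0,0,0,0,-1],[0,0,16,0,0,0,-1],[0,0,15,0,0,0,-1],[0,0,0,0,0,0,-1]],
])

```text
time: 16.9
tcp_pos: [0.6544, -0.1201, 0.2204]
orientation: [-0.011, -0.047, 0.999, 0.001]
contact_force: [-0.6, 0.3, 0.1]
grip_width: -0.0
gripper_force: 0.0
```

```bash
python3 - <<'E'
from h import *
to(.661,-.1222,.11,95.4)
p,d=get_image('top'); p2,d2=get_image('side')
cv2.imwrite('pics/s6.png',np.hstack([cv2.resize(p[120:250,280:400],(400,433),interpolation=2),cv2.resize(p2[140:270,210:330],(400,433),interpolation=2)])[...,::-1])
E
```

```text
t 16.9 tcp [ 0.6544 -0.1201  0.2204] yaw_y 95.36 zdir [-2.250e-02  9.000e-04 -9.997e-01] F [-0.6  0.3  0.1]
 turn deg [ 0.17 -1.28 -0.04]
 shift in final axes mm [ -6.3  -2.7 110.4]
 shift in current axes mm [ -8.8  -3.1 110.2]
```

View pics/s6.png

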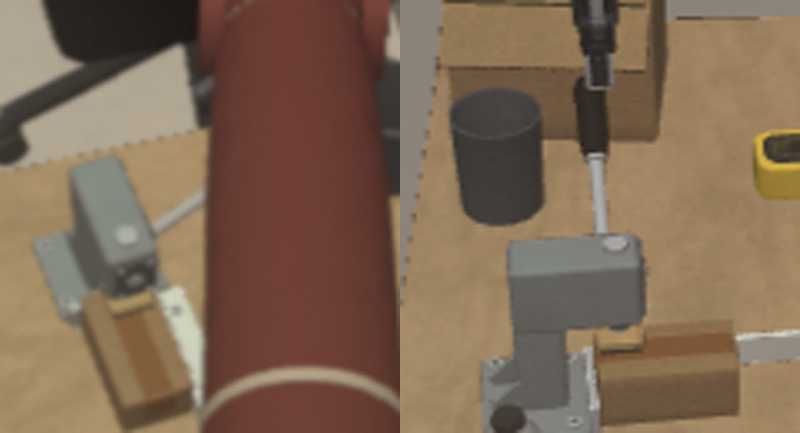

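The box looks seated. The fingertip at (600,85) is just above the grip at (592,110), so I need about 6 mm more in +x. Correcting, then pressing down.

Call:
servo_tool([
  [[-6,-2,0,0,-1.2,0,-1],[0,0,4,0,0,0,-1],[0,0,4,0,0,0,-1],[0,0,4,0,0,0,-1],[0,0,4,0,0,0,-1],[0,0,0,0,0,0,-1]],
])

```text
time: 17.6
tcp_pos: [0.6632, -0.1226, 0.2086]
orientation: [0.003, -0.047, 0.999, 0.0]
contact_force: [-0.2, 1.4, 2.7]
grip_width: 0.0
gripper_force: 1.1
```

Call:
servo_tool([
  [[0,0,6,0,0,0,-1],[0,0,6,0,0,0,-1],[0,0,6,0,0,0,-1],[0,0,6,0,0,0,-1],[0,0,0,0,0,0,-1]],
])

```text
time: 18.1
tcp_pos: [0.6629, -0.1226, 0.1835]
orientation: [0.002, -0.046, 0.999, 0.0]
contact_force: [0.7, 0.5, 2.2]
grip_width: -0.0001
gripper_force: 1.4
```

Call:
servo_tool([
  [[0,0,7,0,0,0,-1],[0,0,7,0,0,0,-1],[0,0,7,0,0,0,-1],[0,0,7,0,0,0,-1],[0,0,7,0,0,0,-1],[0,0,7,0,0,0,-1],[0,0,7,0,0,0,-1],[0,0,7,0,0,0,-1],[0,0,7,0,0,0,-1],[0,0,0,0,0,0,-1]],
])

```text
time: 19.1
tcp_pos: [0.6635, -0.1231, 0.1211]
orientation: [0.002, -0.046, 0.999, -0.0]
contact_force: [-0.3, -3.4, 5.7]
grip_width: -0.0001
gripper_force: 3.0
```

Call:
servo_tool([
  [[0,0,4,0,0,0,-1],[0,0,3,0,0,0,-1],[0,0,0,0,0,0,-1]],
])

```text
time: 19.4
tcp_pos: [0.6636, -0.1231, 0.115]
orientation: [0.002, -0.046, 0.999, -0.0]
contact_force: [-0.4, -3.0, 6.7]
grip_width: -0.0001
gripper_force: 3.1
```

Call:
servo_tool([
  [[0,0,2,0,0,0,-1],[0,0,0,0,0,0,-1]],
])

```text
time: 19.6
tcp_pos: [0.6636, -0.123, 0.1132]
orientation: [0.002, -0.047, 0.999, -0.0]
contact_force: [-1.1, -3.3, 6.0]
grip_width: -0.0001
gripper_force: 3.2
```

Call:
servo_tool([
  [[0,0,2,0,0,0,-1],[0,0,0,0,0,0,-1]],
])

```text
time: 19.8
tcp_pos: [0.6637, -0.1231, 0.1125]
orientation: [0.002, -0.047, 0.999, -0.0]
contact_force: [-3.6, -2.9, 9.4]
grip_width: 0.0002
gripper_force: 4.6
```

Call:
servo_tool([
  [[0,0,2,0,0,0,-1],[0,0,0,0,0,0,-1]],
])

```text
time: 20.0
tcp_pos: [0.6638, -0.1231, 0.112]
orientation: [0.002, -0.047, 0.999, -0.0]
contact_force: [-5.5, -1.9, 14.9]
grip_width: -0.0001
gripper_force: 7.6
```

Call:
servo_tool([
  [[0,0,1.5,0,0,0,-1],[0,0,0,0,0,0,-1]],
])

```text
time: 20.2
tcp_pos: [0.6639, -0.1231, 0.1118]
orientation: [0.002, -0.047, 0.999, -0.0]
contact_force: [-9.7, -1.0, 19.6]
grip_width: -0.0001
gripper_force: 10.0
```

The lever is at its stop: force is rising with no travel, at the expected height. Let it rise under control, then move clear.

Call:
servo_tool([
  [[0,0,-8,0,0,0,-1],[0,0,-12,0,0,0,-1],[0,0,-14,0,0,0,-1],[0,0,-14,0,0,0,-1],[0,0,-14,0,0,0,-1],[0,0,-14,0,0,0,-1],[0,0,-14,0,0,0,-1],[0,0,-20,0,0,0,-1],[0,0,-30,0,0,0,-1],[0,0,-30,0,0,0,-1]],
])

```text
time: 21.2
tcp_pos: [0.6621, -0.1232, 0.2776]
orientation: [0.001, -0.046, 0.999, -0.0]
contact_force: [0.7, -0.1, 0.2]
grip_width: -0.0002
gripper_force: 0.0
```

Call:
servo_tool([
  [[30,0,-10,0,0,0,-1],[45,0,0,0,0,0,-1],[45,-10,0,0,0,0,-1],[45,-20,0,0,0,0,-1],[40,-40,0,0,0,0,-1],[10,-45,0,0,0,0,-1],[0,-45,0,0,0,0,-1],[0,0,0,0,0,0,-1]],
])

```text
time: 22.0
tcp_pos: [0.4663, -0.3016, 0.2858]
orientation: [0.002, -0.044, 0.999, -0.001]
contact_force: [-0.3, 0.4, -0.3]
grip_width: 0.0002
gripper_force: 0.0
```

```bash
python3 - <<'E'
from h import *
to(.5,-.2,.3)
p,d=get_image('top'); p2,d2=get_image('side')
cv2.imwrite('pics/s7.png',np.hstack([cv2.resize(p[130:290,240:380],(400,457),interpolation=2),cv2.resize(p2[150:290,220:342],(400,457),interpolation=2)])[...,::-1])
# lever grip height and box pose vs before
n=cloud('top',d); b=n[200:285,290:360].reshape(-1,3); b=b[(b[:,2]>.043)&(b[:,2]<.055)]
print(cv2.minAreaRect((b[:,:2]*1000).astype(np.float32)))
g=cloud('side',d2)[155:195,255:280].reshape(-1,3); g=g[(g[:,2]>.1)&(g[:,1]>-.2)]; print('grip z',np.median(g[:,2]))
E
```

```text
t 22.0 tcp [ 0.4663 -0.3016  0.2858] yaw_y 94.99 zdir [ 0.0033 -0.0013 -1.    ] F [-0.3  0.4 -0.3]
 shift in current axes mm [-42.5  98.2 -14.2]
((618.8258056640625, -4.331134796142578), (139.20947265625, 63.61540222167969), 4.875208854675293)
grip z 0.19652368650226404
```

View pics/s7.png

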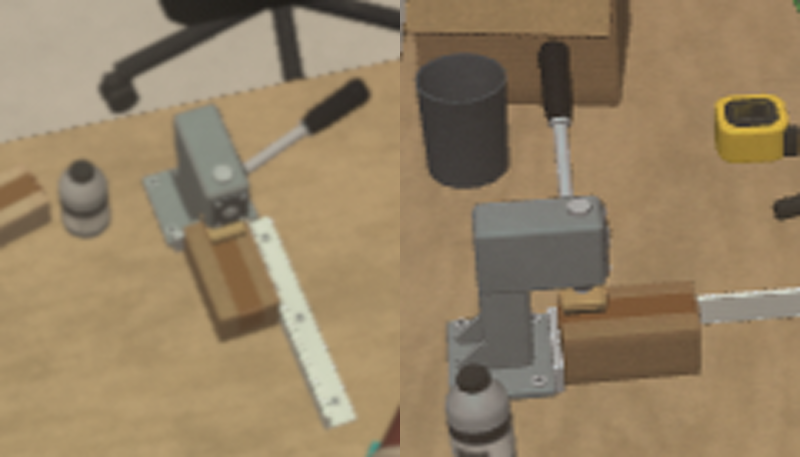

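The box is seated against the fence and the stop (top view (190,228) to (278,320)). The lever is back up (grip at (337,105), z about 0.197) and the bystanders are undisturbed. Handing in.

```bash
python3 -c "
from plant import finish_job
print(finish_job())"
```

```text
the job is handed in; nothing more can be done
None
```

The big box is seated flush on the side fence and back stop, the lever went down to its stop and sprang back up, and the job was handed in at about 22 s; I did not check the print itself, and no verdict came back.

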